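Clamp the salt jar on the one-handed preparation board

TASK

Clamp the open glass salt jar on the preparation board: turn the red thumbscrew anticlockwise to loosen it, slide its collar to the left so that the spring jaw pushes the jar against the back jaw and presses it snugly, with about 15 N, then turn the screw clockwise until tight while keeping the pressure on, and let go. The glass is thin, so never press it with more than about 20 N; keep the jar upright and leave the other things alone.

Things in the scene. Friction and masses are not known exactly. Their poses are not given: they have to be found in the camera images.
- prep_board: Fixed wooden board, 190 (its x) x 340 (its y) mm, top 18 mm above its origin (mid-underside). A 14 mm notched rail runs along y at x = -55 mm, 48 mm above the worktop, between posts 68 mm high at y = +-150 mm. +y (robot's left) is the clamping direction. There a fixed black V jaw, 42 mm tall, stops the jar; its place is unmeasured (jar's face home at y = 102 to 138 mm): feel for it.
- collar: Dark knurled collar, 34 mm diameter, 30 mm long, on the notched rail; origin = its centre, on the rail's axis; its y is the board's +y; starts at board y = -105 to -50 mm, can go to +65 mm. Held fast by its screw; with the screw loose it slides with about 1.5 N of friction. As the screw tightens the collar settles into the nearest notch (2.6 mm apart), up to 2 mm either way.
- jaw (a point): Centre of the bracket that the collar carries on the jar's line (73 mm to the collar's +x, 46 mm above the worktop). From it the black rubber spring jaw (44 x 10 x 26 mm) stands out towards board +y; unpressed, its face is 45 mm ahead of this point and of the collar's centre. The jaw gives 1 mm per 2 N, up to 14 mm, where it is solid; pressed, it pushes the loose collar back.
- screw (a joint): Angle (rad) of the red thumbscrew on the collar: 0 = tight stop, grows anticlockwise seen from above, stop at 1.5. Up to about 0.8 it grips the rail, the less the larger the angle; above 0.9 it is loose; below 0.25 it counts as tight. Takes 0.15 to 0.3 N m; stays where left. One grasp can serve throughout: loosen, slide the collar by the screw, tighten while still holding.
- wing (a point): Centre of the screw's red wing, on the vertical screw axis, 97 mm above the worktop, over the collar's centre. The wing is a flat bar 36 mm long (this frame's x), 9 mm thick (y, the way to pinch it), 26 mm tall (84 to 110 mm above the worktop); it turns with the screw. The collar's boss below ends 70 mm above the worktop. z is up.
- salt_jar: Open clear-glass jar, 72 mm in diameter, 120 mm tall, about 0.5 kg, standing loose on the board; origin = centre of its underside, z up. It slides on the board with some 3 to 7 N of friction.
- orange_mug: Orange mug, 81 mm wide, 101 mm tall, bystander; origin at its underside.
- pepper_mill: Dark wooden pepper mill, 58 mm wide, 170 mm tall, bystander; origin = centre of its underside.
- spice_jar: Small glass spice jar with a red cap, 45 mm wide, 106 mm tall, bystander; origin = centre of its underside.
- lemon: Lemon 72 x 55 x 56 mm, bystander, origin under its centre.
- garlic: Garlic bulb 50 mm wide, bystander, origin under its centre.
There are look-alikes about, which are no part of the job. Several things have the shape of the salt_jar; the one meant has the colours described above.

How it is judged:
On the way, in this order (a step that is already met when the one before it is completed fails the run):
1. the thumbscrew is loose (turned past 0.9 rad) (value of joint screw above 0.9 rad), for 0.1 s.
2. the spring jaw presses the jar home with more than 8 N (contact force between collar and salt_jar above 8 N), for 0.3 s.
3. the thumbscrew is tight again (below 0.25 rad) (value of joint screw below 0.25 rad), for 0.1 s.
At the end, for the whole second after the job is handed in: The screw is tight (below 0.25 rad); the jar stands upright (within 0.08 rad) and at rest, pressed home by the spring jaw with 8 to 22 N (more than the jar's own friction can hold, so it bears on the back jaw) (value of joint screw below 0.25 rad and contact force between collar and salt_jar between 8 and 22 N and angle between salt_jar's own z axis and vertical below 0.08 rad and linear speed of salt_jar below 0.01 m/s); the robot touches nothing.
It fails at once if the jaw presses the jar with more than 24 N (contact force between collar and salt_jar above 24 N).
It fails at once if the jar tips by more than 0.25 rad (angle between salt_jar's own z axis and vertical above 0.25 rad).
It fails at once if a bystander is moved by more than 20 mm (distance of any of orange_mug, pepper_mill, spice_jar, lemon, garlic from where it was at the start of the episode above 0.02 m).
It also fails if it takes over 58 s, if anything falls off the work surface, if the arm or the gripper's body presses on something with over 40 N, if the wrist force passes 120 N, or if a joint passes its speed limit or range.

ROBOT

A 6-joint arm with a two-finger parallel gripper is mounted at the origin on a cart in front of the work surface, level with it; the furniture and walls round the work are solid. World frame = base frame: x ahead of the robot, y to its left, z up, the work surface at z = 0. Lengths are in m, angles in rad, forces in N, time in s.
With the tool pointing down it reaches from about 0.3 to 0.875 m from the base axis. Payload 6.4 kg.
Tool frame: the origin (TCP) lies on the centre line of the jaws, within the pads' length; the fingertips stand 25 mm ahead of it and the grasp point (between the pads) lies 6 mm ahead of it (ctrl.tip_reach is the distance from the TCP to the fingertips, in m); z points along the fingers, y is the line along which they close (so a half turn about z gives the same grasp; the last joint's range is limited). The gripper opens to 85 mm and grips with 20 to 120 N. Pads are 22 mm wide; open, the fingers measure 114 mm over their backs; the gripper's body (76 mm by 85 mm) begins 54 mm behind the grasp point. The pads swing forward as they close: fully open they stand 13 mm farther back than shut.
Start: joints at [-1.324, 0.181, 1.607, -0, 1.354, -0.206], TCP at [0.252, -0.517, 0.256] pointing down, gripper open.
Joint ranges: [-2.99, 2.99], [-0.89, 2.07], [0.3, 2.58], [-1.14, 4.28], [0, 2.63], [-3.12, 3.12]. Speed limits (rad/s): [2.57, 2.57, 3.01, 3.14, 3.14, 3.14].

INTERFACE

Orientations are given as a unit quaternion [w, x, y, z].
In Python, from bench import ctrl gives the robot as it stands.
- The arm moves only by the tool servo_tool, never from a script. Its argument "motion" is a list that holds one entry, the list of rows, each a list of 5 numbers: the shift along the tool's x, y, z in cm, then the turn about the tool's z in degrees, then the closure, from -1 (fully open) to 1 (shut). In form: [[[dx, dy, dz, twist, claw], ...]]. A call has 1 to 5 rows; each row is the pose to reach, as a shift and turn from the pose commanded when the call began, along the tool's axes at that moment; what a row does not reach only later rows make up. A row lasts 1/10 s, in which the tool goes at most 50 mm and 8.59 degrees, less where a joint would pass 70% of its speed; a pose out of reach is approached as far as the arm can. A call with a gripper value outside its range is refused whole. The fingers move at their own pace and stop on an object; the grip force is fixed at half the most. Time passes only in rows, so rows that repeat a pose let the fingers close. It gives the time, the measured TCP pose, the force, the opening and the grip force at its end, in the units of the state.
- ctrl.get_obs(): the state, without advancing time (a new reading comes with each control period).
- ctrl.camera(name): name is "scene" or "top"; returns a dict with "pixels" (420x560x3 uint8, red, green, blue), "depth" (420x560 float32, m along the optical axis (not along the pixel's ray), 0 where there is no reading), "fx", "fy", "cx", "cy" (pixels), "R" (3x3) and "t" (3): a world point X has camera coordinates R X + t. Camera axes: x right, y down, z forward; pixel columns grow to the right and rows downward; lengths in m; the calibration is good to about 2 mm. A picture is of the moment at which its call begins.
- ctrl.hand_in(): hands the job in; it is judged then, once.
The state is a dict: "time_s": time; "q": joint angles; "dq": joint speeds; "joint_efforts": joint torques, N m; "eef_pos": TCP position; "eef_rot": TCP orientation; "wrist_force": force on the tool from outside, world axes, zero at the start; "torque": the same for the moment, N m; "opening": opening from 0.0 (shut) to 1.0 (fully open); "grasp_force": force on a finger pad.
Only numpy, scipy, OpenCV 4.12 (cv2) and the standard library are available. Lean on these libraries where they do the work, as an engineer would, in place of code of your own. Each camera call takes 0.05 s, during which the arm holds its last target. There are 200 camera calls.

## Working session

There is one attempt and no reset: what is moved stays moved. The work goes in short steps, Python scripts to look and compute and a tool call to move; the robot and the scene stay as the last step left them, time stands still between calls to the robot, and variables do not carry over. Pictures are saved under pics/ and viewed, at most 10 in all, crops included, and the job is handed in when it is done.

Besides the shell and the picture viewer there is one more tool, called after "Emit:" by a JSON object that holds its "name" and its "arguments", one argument or row to a line. servo_tool: Moves the arm, as the interface text tells. Its arguments: {"type":"object","properties":{"motion":{"type":"array"}},"required":["motion"]}

```bash
mkdir -p pics
cat > h.py <<'E'
import numpy as np, cv2
from bench import ctrl
def cam(n):
    c=ctrl.camera(n); d=c["depth"]; v,u=np.indices(d.shape)
    P=np.stack([(u-c["cx"])/c["fx"]*d,(v-c["cy"])/c["fy"]*d,d],-1)
    W=(P-c["t"])@c["R"]   # R^T (P-t)
    return c["pixels"],d,W,c
E
python3 - <<'E'
from h import *
ims=[]
for n in("scene","top"):
    p,d,W,c=cam(n); cv2.imwrite(f"pics/{n}0.png",p[:,:,::-1]); np.savez(f"{n}0.npz",p=p,d=d,W=W)
    hsv=cv2.cvtColor(p,cv2.COLOR_RGB2HSV)
    m=((hsv[...,0]<8)|(hsv[...,0]>172))&(hsv[...,1]>150)&(hsv[...,2]>80)&(d>0)
    k,l,s,ce=cv2.connectedComponentsWithStats(m.astype(np.uint8))
    for i in range(1,k):
        if s[i,4]>15: print(n,s[i],W[l==i].min(0).round(3),W[l==i].max(0).round(3),np.median(W[l==i],0).round(3))
o=ctrl.get_obs();print(o)
E
```

```text
scene [161 176  13   9  78] [0.267 0.292 0.089] [0.304 0.324 0.109] [0.278 0.303 0.098]
scene [287 191   5  10  29] [ 0.475 -0.039  0.051] [0.539 0.018 0.112] [ 0.478 -0.033  0.097]
top [266 177  10   8  28] [ 0.475 -0.035  0.106] [ 0.496 -0.008  0.114] [ 0.485 -0.023  0.11 ]
top [147 242  16  14 119] [0.271 0.296 0.091] [0.309 0.338 0.112] [0.294 0.315 0.106]
top [ 60 275  19  13 107] [0.175 0.562 0.041] [0.215 0.599 0.084] [0.194 0.58  0.063]
{'time_s': 0.1, 'q': array([-1.32428073e+00,  1.81505340e-01,  1.60789744e+00, -1.09542296e-05,
        1.35382069e+00, -2.06293345e-01]), 'dq': array([ 0.00087743, -0.00315128, -0.0029768 ,  0.00040084, -0.00143553,
        0.00244127]), 'joint_efforts': array([-2.81236698e-04, -4.45884955e+01, -3.52238667e+01, -3.33178850e-04,
        4.25304446e-03, -1.10058599e-05]), 'eef_pos': array([ 0.25145984, -0.51658757,  0.25545763]), 'eef_rot': array([-8.15135350e-04,  9.74479210e-01,  2.24476290e-01, -2.17443119e-05]), 'wrist_force': array([ 0.30605999,  0.15734877, -0.59311589]), 'torque': array([-0.05008373,  0.059554  ,  0.02836932]), 'grasp_force': 0.0, 'opening': 1.0013986806686108}
```

View pics/scene0.png

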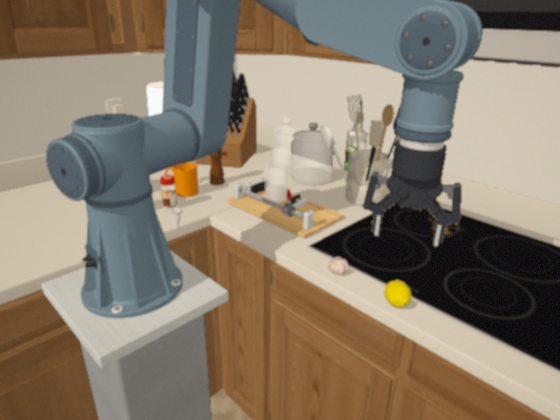

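View pics/top0.png

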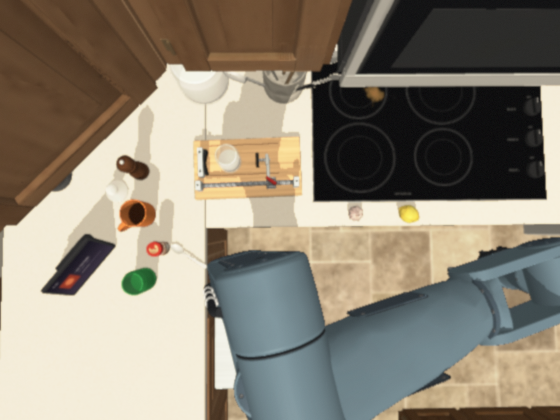

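The board is at about px (247,168) in the top view. The rail runs along its lower edge, the red wing is at (271,181), the jar at (228,157) and the back jaw at (203,160). I'll zoom in and measure.

Run:
```python
from h import *
z=np.load("top0.npz");p,d,W=z["p"],z["d"],z["W"]
c=p[130:205,185:310];cv2.imwrite("pics/crop1.png",cv2.resize(c[:,:,::-1],None,fx=6,fy=6,interpolation=cv2.INTER_CUBIC))
r=W[130:205,185:310].reshape(-1,3); r=r[d[130:205,185:310].ravel()>0]
b=r[(r[:,2]>.012)&(r[:,2]<.023)]
rect=cv2.minAreaRect(b[:,:2].astype(np.float32));print("board",rect, np.percentile(b,[1,99],0).round(3))
# rail: z ~.055
for lo,hi in((.05,.062),(.063,.074),(.075,.083),(.084,.116),(.117,.125)):
    m=(W[...,2]>lo)&(W[...,2]<hi); m[:130]=0;m[205:]=0;m[:,:185]=0;m[:,310:]=0
    k,l,s,ce=cv2.connectedComponentsWithStats(m.astype(np.uint8))
    for i in range(1,k):
        if s[i,4]>3: print(lo,s[i],W[l==i].min(0).round(3),W[l==i].max(0).round(3),W[l==i].mean(0).round(3))
hsv=cv2.cvtColor(p,cv2.COLOR_RGB2HSV)
m=((hsv[...,0]<10)|(hsv[...,0]>170))&(hsv[...,1]>130)&(W[...,2]>.1)&(W[...,2]<.116); m[:130]=0;m[205:]=0;m[:,:185]=0;m[:,310:]=0
q=W[m];print(len(q),q[:,:2].mean(0),cv2.minAreaRect(q[:,:2].astype(np.float32)));u,s,vt=np.linalg.svd(q[:,:2]-q[:,:2].mean(0));print(vt[0])
```

```text
board ((0.5387583374977112, 0.05302681773900986), (0.19069281220436096, 0.34041380882263184), 1.8555328845977783) [[ 0.443 -0.114  0.013]
 [ 0.633  0.22   0.023]]
0.05 [197 148  11  29 207] [0.507 0.174 0.05 ] [0.594 0.204 0.062] [0.551 0.19  0.058]
0.05 [218 149  18  15  64] [0.547 0.087 0.055] [0.59  0.139 0.062] [0.575 0.118 0.06 ]
0.05 [255 153   4  14  46] [0.537 0.016 0.053] [0.577 0.026 0.062] [0.558 0.021 0.058]
0.05 [260 154  10  24  86] [ 0.503 -0.017  0.05 ] [0.574 0.01  0.062] [ 0.543 -0.009  0.055]
0.05 [229 170   6   2   6] [0.522 0.09  0.052] [0.525 0.105 0.061] [0.523 0.098 0.057]
0.05 [271 177   5   2   8] [ 0.499 -0.035  0.055] [ 0.503 -0.023  0.061] [ 0.501 -0.029  0.059]
0.05 [198 181  78  10 310] [ 0.464 -0.035  0.05 ] [0.491 0.2   0.061] [0.481 0.084 0.055]
0.05 [276 180  17   5  76] [ 0.481 -0.088  0.05 ] [ 0.494 -0.038  0.058] [ 0.487 -0.063  0.054]
0.063 [220 148  15  17 111] [0.542 0.089 0.063] [0.591 0.132 0.072] [0.563 0.109 0.066]
0.063 [219 150   4   4   5] [0.576 0.125 0.065] [0.584 0.135 0.072] [0.58  0.13  0.069]
0.063 [199 153   3   5   7] [0.565 0.1
[... 780 characters left out ...]
084 [219 155  21  16  51] [0.521 0.071 0.084] [0.566 0.128 0.116] [0.532 0.092 0.1  ]
0.084 [266 176  10  10  44] [ 0.473 -0.035  0.089] [ 0.498 -0.008  0.114] [ 0.485 -0.022  0.107]
0.117 [236 149   3  10  10] [0.55  0.072 0.12 ] [0.576 0.078 0.125] [0.563 0.074 0.122]
0.117 [232 160   6   7  11] [0.526 0.075 0.118] [0.544 0.09  0.124] [0.535 0.081 0.122]
0.117 [217 164   4   3   4] [0.526 0.124 0.12 ] [0.533 0.133 0.125] [0.53  0.129 0.123]
0.117 [222 166   9   3  12] [0.521 0.095 0.118] [0.526 0.119 0.124] [0.523 0.106 0.122]
35 [ 0.48536762 -0.02189249] ((0.48557114601135254, -0.021877188235521317), (0.03356640785932541, 0.008615183643996716), 50.84579849243164)
[-0.5963862  -0.80269764]
```

View pics/crop1.png

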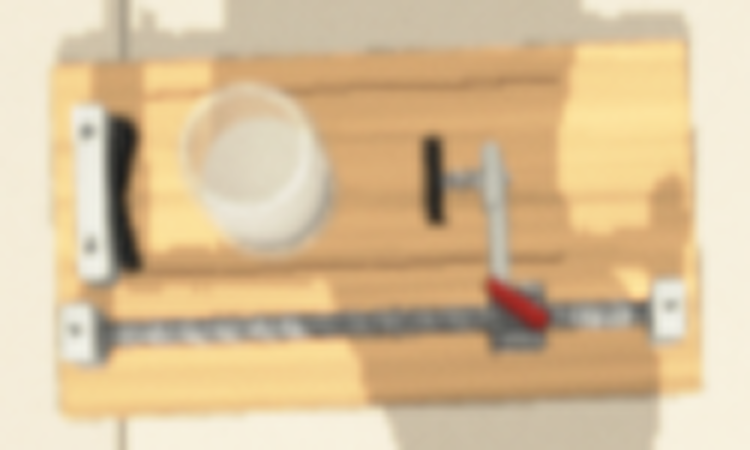

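Emit:
{"name": "servo_tool", "arguments": {
  "motion": [
    [[3.9, -3.1, 0, -5.5, 0.2], [7.8, -6.2, 0, -11, 0.2], [11.7, -9.3, 0, -16.5, 0.2], [15.6, -12.4, 0, -22, 0.2], [19.5, -15.5, 0, -27.5, 0.2]]
  ]
}}

```text
time_s: 0.6
eef_pos: [0.3594, -0.2904, 0.2559]
eef_rot: [-0.0, 0.892, 0.451, 0.0]
wrist_force: [0.5, -0.4, 0.1]
opening: 0.398
grasp_force: 0.0
```

```bash
cat >> h.py <<'E'
def go(x,y,z,ang):  # deltas to world target, tool-y angle in deg
    from scipy.spatial.transform import Rotation as Ro
    o=ctrl.get_obs();w=o["eef_rot"];R=Ro.from_quat([*w[1:],w[0]]).as_matrix()
    a=np.degrees(np.arctan2(R[1,1],R[0,1])); t=-((ang-a+90)%180-90)
    print("t",round(o["time_s"],2),"pos",o["eef_pos"].round(4),"yang",a.round(2),"delta cm",(R.T@(np.array([x,y,z])-o["eef_pos"])*100).round(2),"twist",t.round(2),"z",R[:,2].round(3),"F",o["wrist_force"].round(1),"T",o["torque"].round(2),"open",round(o["opening"],3),"gf",round(o["grasp_force"],1),"q6",o["q"][5].round(2))
E
python3 -c "
from h import *
go(.4857,-.022,.18,-36.6)"
```

```text
t 0.6 pos [ 0.3594 -0.2904  0.2559] yang -36.37 delta cm [29.1  -5.74  7.6 ] twist 0.23 z [-0.  0. -1.] F [ 0.5 -0.4  0.1] T [-0.03 -0.06 -0.02] open 0.398 gf 0.0 q6 -0.3
```

Emit:
{"name": "servo_tool", "arguments": {
  "motion": [
    [[4.8, -1.0, 0, 0, 0.2], [9.6, -2.0, 0, 0, 0.2], [14.4, -3.0, 0, 0, 0.2], [19.2, -4, 1, 0, 0.2], [24.0, -5, 2, 0, 0.2]]
  ]
}}

```text
time_s: 1.1
eef_pos: [0.4624, -0.0679, 0.2363]
eef_rot: [0.0, 0.893, 0.45, 0.0]
wrist_force: [0.7, -1.7, 0.2]
opening: 0.403
grasp_force: 0.0
```

Emit:
{"name": "servo_tool", "arguments": {
  "motion": [
    [[4, -0.6, 2, 0, 0.2], [5.1, -0.74, 5.6, 0, 0.2], [5.1, -0.74, 5.6, 0, 0.2]]
  ]
}}

```text
time_s: 1.4
eef_pos: [0.4834, -0.0217, 0.1757]
eef_rot: [-0.003, 0.892, 0.451, -0.003]
wrist_force: [-1.7, -0.4, -0.9]
opening: 0.398
grasp_force: 0.0
```

Run:
```python
from h import *
go(.4857,-.022,.101,-36.6)
p,d,W,c=cam("top"); a=p[140:215,210:335]
s,d2,W2,c2=cam("scene"); b=s[150:225,225:350]
cv2.imwrite("pics/c2.png",cv2.resize(np.hstack([a,b])[:,:,::-1],None,fx=3.2,fy=3.2,interpolation=cv2.INTER_CUBIC))
```

```text
t 1.4 pos [ 0.4834 -0.0217  0.1757] yang -36.36 delta cm [0.13 0.27 7.46] twist 0.24 z [-0.009  0.003 -1.   ] F [-1.7 -0.4 -0.9] T [-0.03  0.1   0.02] open 0.398 gf 0.0 q6 0.34
```

View pics/c2.png

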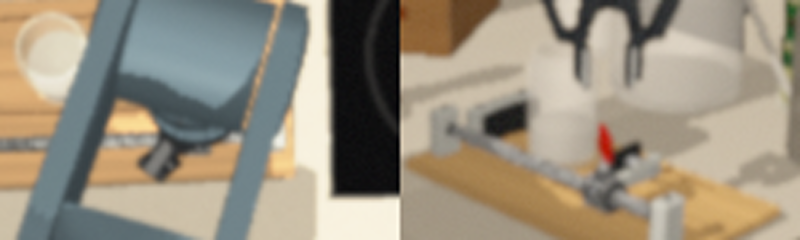

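The gripper hangs above the red wing, which is at right-panel px (605,145), and the way down is clear. Descending.

Emit:
{"name": "servo_tool", "arguments": {
  "motion": [
    [[0, 0, 2.5, 0, 0.2], [0, 0, 5, 0, 0.2], [0, 0, 7, 0, 0.2], [0, 0, 7.5, 0, 0.2], [0, 0, 7.5, 0, 0.2]]
  ]
}}

```text
time_s: 2.0
eef_pos: [0.4866, -0.0255, 0.1062]
eef_rot: [0.0, 0.894, 0.449, 0.0]
wrist_force: [0.7, -0.1, 0.3]
opening: 0.399
grasp_force: 0.0
```

Run:
```python
from h import *
s,d2,W2,c2=cam("scene"); b=s[150:225,235:350]
cv2.imwrite("pics/c3.png",cv2.resize(b[:,:,::-1],None,fx=6,fy=6,interpolation=cv2.INTER_CUBIC))
go(.4857,-.022,.101,-36.6)
```

```text
t 2.05 pos [ 0.4872 -0.0255  0.1068] yang -36.63 delta cm [ 0.19 -0.33  0.58] twist -0.03 z [ 0.002 -0.001 -1.   ] F [0.6 0.  1.2] T [-0.03 -0.   -0.  ] open 0.4 gf 0.0 q6 0.34
```

View pics/c3.png

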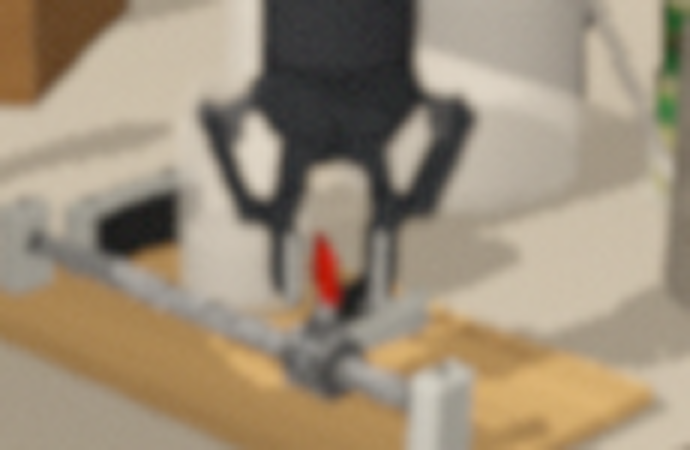

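The wing (px 328,270) stands between the two fingers. Centring, going down and closing.

Emit:
{"name": "servo_tool", "arguments": {
  "motion": [
    [[0.2, -0.3, 0.5, 0, 0.2], [0.2, -0.3, 0.5, 0, 0.6], [0.2, -0.3, 0.5, 0, 1], [0.2, -0.3, 0.5, 0, 1], [0.2, -0.3, 0.5, 0, 1]]
  ]
}}

```text
time_s: 2.55
eef_pos: [0.4857, -0.0213, 0.101]
eef_rot: [0.001, 0.893, 0.45, 0.0]
wrist_force: [-0.0, -0.5, 3.3]
opening: 0.095
grasp_force: 60.8
```

```bash
python3 -c "
from h import *
go(.4857,-.022,.101,-36.6)"
```

```text
t 2.55 pos [ 0.4857 -0.0213  0.101 ] yang -36.54 delta cm [-0.05  0.05 -0.  ] twist 0.06 z [ 0.001 -0.001 -1.   ] F [-0.  -0.5  3.3] T [-0.08  0.08  0.17] open 0.095 gf 60.8 q6 0.35
```

Emit:
{"name": "servo_tool", "arguments": {
  "motion": [
    [[0, 0, 0, -7, 1], [0, 0, 0, -14, 1], [0, 0, 0, -21, 1], [0, 0, 0, -28, 1], [0, 0, 0, -35, 1]]
  ]
}}

```text
time_s: 3.05
eef_pos: [0.4858, -0.0214, 0.101]
eef_rot: [0.001, 0.715, 0.699, 0.0]
wrist_force: [1.1, -0.3, 3.7]
opening: 0.097
grasp_force: 60.9
```

Emit:
{"name": "servo_tool", "arguments": {
  "motion": [
    [[0, 0, 0, -7, 1], [0, 0, 0, -14, 1], [0, 0, 0, -21, 1], [0, 0, 0, -28, 1], [0, 0, 0, -33, 1]]
  ]
}}

```text
time_s: 3.55
eef_pos: [0.4859, -0.0213, 0.101]
eef_rot: [0.001, 0.487, 0.873, 0.0]
wrist_force: [1.0, -0.6, 2.5]
opening: 0.1
grasp_force: 60.8
```

Emit:
{"name": "servo_tool", "arguments": {
  "motion": [
    [[0, 0, 0, 0, 1], [0, 0, 0, 0, 1]]
  ]
}}

```text
time_s: 3.75
eef_pos: [0.4859, -0.0213, 0.1009]
eef_rot: [0.001, 0.49, 0.872, 0.0]
wrist_force: [1.2, -0.0, 5.1]
opening: 0.098
grasp_force: 61.1
```

```bash
python3 -c "
from h import *
go(.4857,-.022,.101,31.4)"
```

```text
t 3.75 pos [ 0.4859 -0.0213  0.1009] yang 31.32 delta cm [-0.05 -0.05 -0.01] twist -0.08 z [ 0.002 -0.001 -1.   ] F [ 1.2 -0.   5.1] T [-0.07 -0.25  0.11] open 0.098 gf 61.1 q6 -0.84
```

Emit:
{"name": "servo_tool", "arguments": {
  "motion": [
    [[0.44, 0.25, 0, 0, 1], [1.31, 0.74, 0, 0, 1], [2.18, 1.23, 0, 0, 1], [3.05, 1.72, 0, 0, 1], [3.48, 1.96, 0, 0, 1]]
  ]
}}

```text
time_s: 4.25
eef_pos: [0.4846, 0.0195, 0.101]
eef_rot: [0.001, 0.49, 0.872, 0.0]
wrist_force: [2.9, -1.2, 5.2]
opening: 0.097
grasp_force: 61.1
```

```bash
python3 -c "
from h import *
go(.4845,.0187,.101,31.4)"
```

```text
t 4.25 pos [0.4846 0.0195 0.101 ] yang 31.38 delta cm [-0.06 -0.05 -0.  ] twist -0.02 z [ 0.002 -0.    -1.   ] F [ 2.9 -1.2  5.2] T [-0.29 -0.49  0.03] open 0.097 gf 61.1 q6 -0.75
```

Emit:
{"name": "servo_tool", "arguments": {
  "motion": [
    [[0.17, 0.1, 0, 0, 1], [0.35, 0.2, 0, 0, 1], [0.52, 0.29, 0, 0, 1], [0.7, 0.39, 0, 0, 1], [0.87, 0.49, 0, 0, 1]]
  ]
}}

```text
time_s: 4.75
eef_pos: [0.4843, 0.0282, 0.1009]
eef_rot: [0.001, 0.489, 0.872, -0.0]
wrist_force: [2.1, -5.6, 5.2]
opening: 0.099
grasp_force: 61.2
```

Emit:
{"name": "servo_tool", "arguments": {
  "motion": [
    [[0.17, 0.1, 0, 0, 1], [0.35, 0.2, 0, 0, 1], [0.52, 0.29, 0, 0, 1], [0.7, 0.39, 0, 0, 1], [0.87, 0.49, 0, 0, 1]]
  ]
}}

```text
time_s: 5.25
eef_pos: [0.484, 0.0381, 0.101]
eef_rot: [0.001, 0.49, 0.872, -0.0]
wrist_force: [3.8, -5.7, 5.3]
opening: 0.095
grasp_force: 61.2
```

Emit:
{"name": "servo_tool", "arguments": {
  "motion": [
    [[0.17, 0.1, 0, 0, 1], [0.26, 0.15, 0, 0, 1], [0.35, 0.2, 0, 0, 1], [0.35, 0.2, 0, 0, 1]]
  ]
}}

```text
time_s: 5.65
eef_pos: [0.4839, 0.0423, 0.101]
eef_rot: [0.001, 0.49, 0.872, 0.0]
wrist_force: [3.5, -3.7, 5.7]
opening: 0.097
grasp_force: 61.2
```

```bash
python3 -c "
from h import *
go(.4845,.0187,.101,31.4)"
```

```text
t 5.65 pos [0.4839 0.0423 0.101 ] yang 31.38 delta cm [-2.05 -1.17 -0.  ] twist -0.02 z [ 0.002 -0.001 -1.   ] F [ 3.5 -3.7  5.7] T [-0.53 -0.44  0.08] open 0.097 gf 61.2 q6 -0.7
```

Emit:
{"name": "servo_tool", "arguments": {
  "motion": [
    [[0.17, 0.1, 0, 0, 1], [0.3, 0.17, 0, 0, 1], [0.44, 0.25, 0, 0, 1], [0.52, 0.29, 0, 0, 1], [0.52, 0.29, 0, 0, 1]]
  ]
}}

```text
time_s: 6.15
eef_pos: [0.4836, 0.0483, 0.101]
eef_rot: [0.001, 0.489, 0.872, 0.0]
wrist_force: [4.4, -2.9, 4.8]
opening: 0.097
grasp_force: 61.2
```

Emit:
{"name": "servo_tool", "arguments": {
  "motion": [
    [[0.17, 0.1, 0, 0, 1], [0.3, 0.17, 0, 0, 1], [0.44, 0.25, 0, 0, 1], [0.52, 0.29, 0, 0, 1], [0.61, 0.34, 0, 0, 1]]
  ]
}}

```text
time_s: 6.65
eef_pos: [0.4834, 0.0551, 0.101]
eef_rot: [0.001, 0.49, 0.872, 0.0]
wrist_force: [4.2, -4.4, 4.9]
opening: 0.097
grasp_force: 61.2
```

Emit:
{"name": "servo_tool", "arguments": {
  "motion": [
    [[0.17, 0.1, 0, 0, 1], [0.3, 0.17, 0, 0, 1], [0.44, 0.25, 0, 0, 1], [0.52, 0.29, 0, 0, 1], [0.61, 0.34, 0, 0, 1]]
  ]
}}

```text
time_s: 7.15
eef_pos: [0.4832, 0.062, 0.101]
eef_rot: [0.002, 0.49, 0.872, 0.0]
wrist_force: [4.4, -4.6, 4.4]
opening: 0.093
grasp_force: 61.1
```

Emit:
{"name": "servo_tool", "arguments": {
  "motion": [
    [[0.17, 0.1, 0, 0, 1], [0.3, 0.17, 0, 0, 1], [0.44, 0.25, 0, 0, 1], [0.52, 0.29, 0, 0, 1], [0.61, 0.34, 0, 0, 1]]
  ]
}}

```text
time_s: 7.65
eef_pos: [0.483, 0.0681, 0.101]
eef_rot: [0.002, 0.489, 0.872, -0.001]
wrist_force: [4.0, -10.5, 4.3]
opening: 0.101
grasp_force: 61.1
```

Emit:
{"name": "servo_tool", "arguments": {
  "motion": [
    [[0, 0, 0, 0, 1], [0, 0, 0, 0, 1]]
  ]
}}

```text
time_s: 7.85
eef_pos: [0.483, 0.0682, 0.101]
eef_rot: [0.002, 0.489, 0.872, -0.001]
wrist_force: [4.2, -8.0, 5.9]
opening: 0.096
grasp_force: 61.0
```

Emit:
{"name": "servo_tool", "arguments": {
  "motion": [
    [[0.09, 0.05, 0, 0, 1], [0.09, 0.05, 0, 0, 1], [0.09, 0.05, 0, 0, 1]]
  ]
}}

```text
time_s: 8.15
eef_pos: [0.483, 0.0689, 0.101]
eef_rot: [0.002, 0.489, 0.872, -0.001]
wrist_force: [4.5, -10.2, 3.9]
opening: 0.094
grasp_force: 61.0
```

Emit:
{"name": "servo_tool", "arguments": {
  "motion": [
    [[0.09, 0.05, 0, 0, 1], [0.09, 0.05, 0, 0, 1], [0.09, 0.05, 0, 0, 1]]
  ]
}}

```text
time_s: 8.45
eef_pos: [0.483, 0.0696, 0.101]
eef_rot: [0.002, 0.489, 0.872, -0.001]
wrist_force: [4.0, -11.2, 5.3]
opening: 0.094
grasp_force: 61.0
```

Emit:
{"name": "servo_tool", "arguments": {
  "motion": [
    [[0.09, 0.05, 0, 0, 1], [0.17, 0.1, 0, 0, 1], [0.2, 0.11, 0, 0, 1], [0.2, 0.11, 0, 0, 1], [0.2, 0.11, 0, 0, 1]]
  ]
}}

```text
time_s: 8.95
eef_pos: [0.4829, 0.0712, 0.101]
eef_rot: [0.002, 0.489, 0.872, -0.002]
wrist_force: [3.9, -15.1, 4.1]
opening: 0.093
grasp_force: 61.0
```

Run:
```python
from h import *
s,d2,W2,c2=cam("scene"); b=s[130:225,215:350]
cv2.imwrite("pics/c4.png",cv2.resize(b[:,:,::-1],None,fx=5,fy=5,interpolation=cv2.INTER_CUBIC))
f=[]
for i in range(8): ctrl.camera("top"); f.append(ctrl.get_obs()["wrist_force"])
print(np.mean(f,0))
go(.4845,.0187,.101,31.4)
```

```text
[  3.72401009 -15.33594674   4.25737114]
t 9.4 pos [0.4829 0.0712 0.101 ] yang 31.39 delta cm [-4.57 -2.6   0.02] twist -0.01 z [ 0.003 -0.005 -1.   ] F [  4.  -14.3   4.5] T [-2.31 -0.52 -0.03] open 0.097 gf 61.0 q6 -0.64
```

View pics/c4.png

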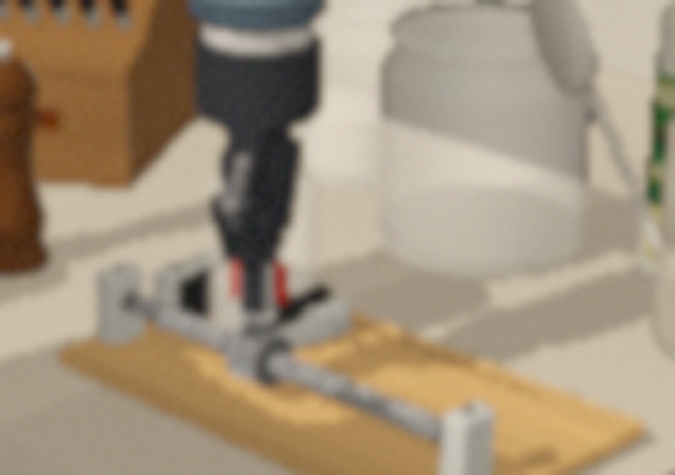

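The jar is home, held between the spring jaw and the back jaw, with the wing still gripped. The spring force is about 14–15 N. Tightening.

Emit:
{"name": "servo_tool", "arguments": {
  "motion": [
    [[0, 0, 0, 7, 1], [0, 0, 0, 14, 1], [0, 0, 0, 21, 1], [0, 0, 0, 28, 1], [0, 0, 0, 35, 1]]
  ]
}}

```text
time_s: 9.9
eef_pos: [0.4828, 0.0712, 0.101]
eef_rot: [0.003, 0.731, 0.683, -0.001]
wrist_force: [3.2, -15.4, 5.2]
opening: 0.097
grasp_force: 61.2
```

Emit:
{"name": "servo_tool", "arguments": {
  "motion": [
    [[0, 0, 0, 6, 1], [0, 0, 0, 12, 1], [0, 0, 0, 18, 1], [0, 0, 0, 24, 1], [0, 0, 0, 27, 1]]
  ]
}}

```text
time_s: 10.4
eef_pos: [0.4827, 0.0713, 0.101]
eef_rot: [0.003, 0.869, 0.494, -0.0]
wrist_force: [2.4, -15.4, 5.1]
opening: 0.098
grasp_force: 61.3
```

```bash
python3 -c "
from h import *
go(.4829,.0712,.101,-36.6)"
```

```text
t 10.4 pos [0.4827 0.0713 0.101 ] yang -30.79 delta cm [0.01 0.02 0.  ] twist 5.81 z [ 0.002 -0.005 -1.   ] F [  2.4 -15.4   5.1] T [-2.27 -0.33  0.17] open 0.098 gf 61.3 q6 0.45
```

Emit:
{"name": "servo_tool", "arguments": {
  "motion": [
    [[0, 0, 0, 3, 1], [0, 0, 0, 6, 1], [0, 0, 0, 6, 1]]
  ]
}}

```text
time_s: 10.7
eef_pos: [0.4827, 0.0713, 0.101]
eef_rot: [0.003, 0.894, 0.449, -0.0]
wrist_force: [2.9, -15.4, 6.4]
opening: 0.097
grasp_force: 61.2
```

```bash
python3 -c "
from h import *
go(.4829,.0712,.101,-36.6)"
```

```text
t 10.7 pos [0.4827 0.0713 0.101 ] yang -36.69 delta cm [ 0.01  0.02 -0.  ] twist -0.09 z [ 0.002 -0.005 -1.   ] F [  2.9 -15.4   6.4] T [-2.27 -0.27 -0.15] open 0.097 gf 61.2 q6 0.55
```

Emit:
{"name": "servo_tool", "arguments": {
  "motion": [
    [[0, 0, 0, 3, 1], [0, 0, 0, 5, 1], [0, 0, 0, 5, 1]]
  ]
}}

```text
time_s: 11.0
eef_pos: [0.4826, 0.0713, 0.101]
eef_rot: [0.003, 0.912, 0.411, -0.0]
wrist_force: [1.6, -14.7, 5.9]
opening: 0.095
grasp_force: 69.9
```

```bash
python3 -c "
from h import *
go(.4829,.0712,.101,-41.6)"
```

```text
t 11.0 pos [0.4826 0.0713 0.101 ] yang -41.51 delta cm [0.01 0.02 0.  ] twist 0.09 z [ 0.002 -0.006 -1.   ] F [  1.6 -14.7   5.9] T [-2.25 -0.34  1.05] open 0.095 gf 69.9 q6 0.63
```

Emit:
{"name": "servo_tool", "arguments": {
  "motion": [
    [[0, 0, 0, -3, 1], [0, 0, 0, -3, 0.2], [0, 0, 0, -3, 0.2], [0, 0, 0, -3, 0.2], [0, 0, 0, -3, 0.2]]
  ]
}}

```text
time_s: 11.5
eef_pos: [0.4808, 0.0744, 0.0998]
eef_rot: [-0.001, 0.901, 0.434, -0.001]
wrist_force: [0.5, -0.1, 0.0]
opening: 0.398
grasp_force: 0.0
```

Emit:
{"name": "servo_tool", "arguments": {
  "motion": [
    [[0, 0, -1, 0, 0.2], [0, 0, -4, 0, 0.2], [0, 0, -8, 0, 0.2], [0, 0, -12, 0, 0.2], [0, 0, -14, 0, 0.2]]
  ]
}}

```text
time_s: 12.0
eef_pos: [0.4829, 0.0741, 0.2449]
eef_rot: [0.001, 0.901, 0.434, 0.002]
wrist_force: [0.1, 0.4, -0.1]
opening: 0.402
grasp_force: 0.0
```

Emit:
{"name": "servo_tool", "arguments": {
  "motion": [
    [[-4.5, 0, 0, 0, 0.2], [-9, 0, 0, 0, 0.2], [-13.5, 0, 0, 0, 0.2], [-18, 0, 0, 0, 0.2], [-22, 0, 0, 0, 0.2]]
  ]
}}

```text
time_s: 12.5
eef_pos: [0.3431, -0.0988, 0.241]
eef_rot: [0.001, 0.901, 0.434, 0.0]
wrist_force: [0.4, -1.4, 0.0]
opening: 0.402
grasp_force: 0.0
```

Run:
```python
from h import *
p,d,W,c=cam("top"); a=p[130:205,180:310]
s,d2,W2,c2=cam("scene"); b=s[150:225,220:350]
cv2.imwrite("pics/c5.png",cv2.resize(np.vstack([a,b])[:,:,::-1],None,fx=4,fy=4,interpolation=cv2.INTER_CUBIC))
hsv=cv2.cvtColor(p,cv2.COLOR_RGB2HSV)
m=((hsv[...,0]<10)|(hsv[...,0]>170))&(hsv[...,1]>130)&(W[...,2]>.1)&(W[...,2]<.116); m[:130]=0;m[205:]=0;m[:,:185]=0;m[:,310:]=0
q=W[m]
if len(q)>5: print(len(q),q[:,:2].mean(0),np.linalg.svd(q[:,:2]-q[:,:2].mean(0))[2][0])
# collar / bracket extents, jaw
m=(W[...,2]>.05)&(W[...,2]<.066); m[:130]=0;m[205:]=0;m[:,:185]=0;m[:,310:]=0
k,l,st,ce=cv2.connectedComponentsWithStats(m.astype(np.uint8))
for i in range(1,k):
    if st[i,4]>10: print(st[i],W[l==i].min(0).round(3),W[l==i].max(0).round(3),W[l==i].mean(0).round(3))
go(.48,.07,.24,-36)
```

```text
36 [0.48324481 0.0691579 ] [-0.63553291 -0.77207378]
[197 148  11  29 171] [0.507 0.173 0.05 ] [0.594 0.204 0.065] [0.546 0.193 0.059]
[205 150  17  15 151] [0.543 0.129 0.053] [0.587 0.179 0.066] [0.567 0.155 0.062]
[196 154 103  37 563] [ 0.464 -0.106  0.05 ] [0.575 0.205 0.066] [0.497 0.061 0.056]
t 12.6 pos [ 0.3424 -0.101   0.241 ] yang -38.92 delta cm [21.95 -0.03  0.07] twist -2.92 z [ 0.    -0.002 -1.   ] F [0.4 0.4 0.3] T [-0.   -0.03  0.  ] open 0.401 gf 0.0 q6 0.06
```

View pics/c5.png

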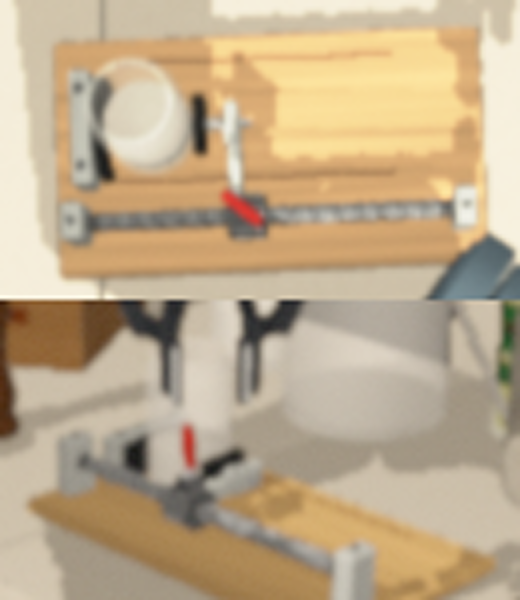

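The red wing is back near its starting angle, at top-panel px (243,208). The jar stands upright against the back jaw (85–185,115), and the spring jaw presses it at (200,125). The gripper is clear. The tool did not shift while the screw was tightened, so the pressure should still be about 14 N. Handing in.

```bash
python3 -c "
from bench import ctrl
print(ctrl.hand_in())"
```

```text
the job is handed in; nothing more can be done
None
```

I clamped the jar against the back jaw at an estimated 14 N, tightened the screw to its stop, let go and handed the job in. The 14 N comes from wrist readings before release, and the hand-in returned no verdict.

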